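Lock the jade bangle on its display stand

TASK

Put the loose jade bangle over the post of the display stand so that it lies flat on the base, setting it down rather than dropping it, then put the thick metal collar over the post on top of it. Push the hitch pin through the cross hole of the post from the robot's side, with its loop upwards, until its shoulder meets the post, and then swing its sprung loop over the post's end until it is fully down on the far side. Leave the stand locked like this and the other things on the table where they are.

Things in the scene. Friction and masses are not known exactly. Their poses are not given: they have to be found in the camera images.
- seat (a point): Display stand, fixed: wooden base 110 x 110 x 16 mm with an upright square steel post, 22 x 22 mm, rising 61 mm above the base top. Around the post's foot is a round boss 40 mm across and 12 mm high with a bevelled top. This point is on the post's axis on the top of the base (16 mm over the table). x points away from the robot along the cross hole, z up.
- hole (a point): Centre of the mouth of the cross hole in the post's face towards the robot. The hole is 16 mm wide and 14 mm high, goes straight through the post (22 mm), its floor is 35 mm and its centre 42 mm above the base top, the post's end is 19 mm above this centre. x points into the hole, z up.
- bangle_mid (a point): Jade bangle, thin flat ring with a wide bore: 66 mm outer diameter, 50 mm bore, 14 mm tall, lying flat on the bare tabletop to the left or right in front of the robot. The point is its centre, half-way up. About 60 g.
- collar_mid (a point): Thick aluminium collar: 62 mm outer diameter, 40 mm bore, 18 mm tall, lying flat. The point is its centre, half-way up. About 150 g. On the bangle its top comes 3 mm below the hole's floor.
- grip (a point): Centre of the hitch pin's black grip block, 12 mm above the pin's flat underside; x points to the pin's tip, z up. The shoulder's front face is 42 mm ahead of it, the tip 84 mm. A U-shaped steel wire loop is hinged on the block 14 mm behind this point and 2 mm below it, its hinge axis along the pin's y.
- shoulder (a point): Centre of the shank where it leaves the shoulder's front face; x points to the pin's tip. When the pin is home this point lies at the mouth of the hole.
- bar (a point): Middle of the far crossbar of the loop. The loop is of 6 mm wire, 40 mm wide between leg centres, 108 mm from hinge to bar. At the start it leans up and backwards, 55 degrees above level, the bar 62 mm behind the hinge and 88 mm above it; in the hole the pin may sag a few degrees at its tail.
- loop (a joint): Angle of the loop (rad): 0 = open, leaning back; 2.18 = closed, level around the post, its bar 10 mm beyond the pin's tip. Its weight (65 g) keeps it leaning open; a light spring drives it towards closed, so that once pushed past the top of its arc (about 0.8 rad) it swings down by itself and stays shut. Less than 1 N at the bar moves it.
- stick_a: bystander, to be left alone: a pale jade hair stick, 180 x 11 mm; origin in the middle of its underside
- stick_b: bystander, to be left alone: a dark jade hair stick, 180 x 11 mm; origin in the middle of its underside
- seal: bystander, to be left alone: a jade seal, 45 mm square block with a knob, 86 mm tall; origin in the middle of its underside
- brush: bystander, to be left alone: a small hand brush; origin in the middle of its underside
- comb: bystander, to be left alone: a dark hair comb, 100 x 50 x 8 mm; origin in the middle of its underside
- jar: bystander, to be left alone: a cream jar 56 mm wide, 70 mm tall; origin in the middle of its underside
- pin: Hitch pin lying on the table, about 195 g. From tail to tip (its +x): black grip block 40 long x 20 wide x 24 mm tall, steel shoulder 22 x 18 x 18 mm, square steel shank 30 x 12 x 12 mm, square tapered nose 12 mm. All share one flat underside but the nose, so the shank's axis is 6 mm above it. Origin under the middle of the grip block, at the underside.
- bangle: the whole bangle; origin at the centre of its underside
- collar: the whole collar; origin at the centre of its underside
There are look-alikes about, which are no part of the job. What is shaped like the bangle but purple is not meant. Leave any blue look-alike of the collar alone.

How it is judged:
By the outcome, as a careful person would: the job done as asked, in the order asked, and still so for the second after the job is handed in, with the robot touching nothing.
It also fails if it takes over 72 s, if anything falls off the work surface, if the arm or the gripper's body presses on something with over 40 N, if the wrist force passes 120 N, or if a joint passes its speed limit or range.

ROBOT

A 6-joint arm with a two-finger parallel gripper is mounted at the origin on the work surface. World frame = base frame: x ahead of the robot, y to its left, z up, the work surface at z = 0. Lengths are in m, angles in rad, forces in N, time in s.
With the tool pointing down it reaches from about 0.275 to 0.875 m from the base axis. Payload 12.5 kg.
Tool frame: the origin (TCP) lies at the very end of the fingers, on their centre line; the grasp point (between the pads) lies 19 mm behind it; x points along the fingers, y is the direction in which the jaws open and shut, and the axes are right-handed (so a half turn about x gives the same grasp; the last joint's range is limited). The gripper opens to 85 mm and grips with 20 to 120 N. Pads are 22 mm wide; open, the fingers measure 114 mm over their backs; the gripper's body (76 mm by 85 mm) begins 54 mm behind the grasp point. The pads swing forward as they close: fully open they stand 13 mm farther back than shut.
Start: joints at [1.23, 0.351, 1.652, -0, 1.139, -0.085], TCP at [0.139, 0.532, 0.231] pointing down, gripper open.
Joint ranges: [-2.75, 2.75], [-0.79, 2.1], [0.01, 2.65], [-1.57, 4.71], [0.07, 3.14], [-2.87, 2.87]. Speed limits (rad/s): [2.22, 2.22, 2.79, 3.14, 3.14, 3.14].

INTERFACE

Orientations are given as a 3x3 rotation matrix whose columns are the frame's x, y, z axes.
In Python, from bench import manip gives the robot as it stands. Calls block until the motion is done:
- manip.move_ptp(position, orientation): joint-space move of the TCP to a pose.
- manip.move_l(position, attitude=None, max_speed=0.15): straight line of the TCP; attitude=None keeps the orientation; max_speed is the mean speed in m/s.
- manip.move_j(angles): joint-space move.
- manip.set_gripper(opening, effort=None): opening from 0.0 (shut) to 1.0 (fully open); effort is the grip in N (None keeps the last); returns when the fingers have stopped.
- manip.dwell(seconds).
- manip.inverse_kinematics(position, orientation): joint angles nearest the present ones, or None.
- manip.grab_frame(name): name is "scene" or "top" or "wrist"; returns (picture, depth): 420x560x3 uint8, red, green, blue; 420x560 float32, m along the optical axis (not along the pixel's ray), 0 where there is no reading.
- manip.get_calibration(name): a dict with "camera_matrix" (3x3 intrinsics, pixels), "R" (3x3) and "t" (3): a world point X has camera coordinates R X + t. Camera axes: x right, y down, z forward; pixel columns grow to the right and rows downward; lengths in m; the calibration is good to about 2 mm. The wrist camera is an equidistant fisheye: a pixel r from the principal point sees the ray r / f radians off the axis. A picture is of the moment at which its call begins: read the wrist's pose just before it. get_calibration takes no time and is no camera call; for the wrist camera it gives the pose at the moment of the call.
A pose or a line that the arm cannot do raises manip.Unreachable and nothing moves.
- manip.sign_off(): hands the job in, once; it reports no verdict.
Trained networks look in the newest picture that a camera, given by its name, has taken for a name from the list of things; names that differ only in an ending like _2 or _b are one class to them, and where a whole thing is asked for, a point or a joint stands for the part that bears it (a point fixed in the world has none). Each returns a list of dicts, best first, with "confidence" (0 to 1); they miss things now and then, are a little off and sometimes report something else, mostly with a low value. They report only what shows in the picture. A call takes as long as a camera call. They do not tell look-alikes from the thing itself.
- manip.look_for(camera, name): "at" ([x, y, z] in m, in world coordinates, good to about 4 mm: the middle of the surface that is visible of it).
Readings, each from a call of its own:
- manip.current_time(): time.
- manip.current_qpos(): joint angles.
- manip.current_joint_vel(): joint speeds.
- manip.current_joint_torque(): joint torques, N m.
- manip.current_ee_pos(): TCP position.
- manip.current_tcp_rot(): TCP orientation.
- manip.current_force(): force on the tool from outside, world axes, zero at the start.
- manip.current_ft_torque(): the same for the moment, N m.
- manip.current_grip_width(): opening from 0.0 (shut) to 1.0 (fully open).
Only numpy, scipy, OpenCV 4.12 (cv2) and the standard library are available. Lean on these libraries where they do the work, as an engineer would, in place of code of your own. Each camera call takes 0.05 s, during which the arm holds its last target. There are 200 camera calls.

## Working session

There is one attempt and no reset: what is moved stays moved. The work goes in short steps, each a Python script; the robot and the scene stay as the last script left them, time stands still between calls to the robot, and variables do not carry over. Pictures are saved under pics/ and viewed, about 8 in all and at most 12, crops included, and the job is handed in when it is done.

```bash
ls; mkdir -p pics; python3 - <<'E'
from bench import manip
import cv2, numpy as np
for n in ("scene","top"):
    p,d=manip.grab_frame(n); np.savez(f"pics/{n}0.npz",p=p,d=d)
    cv2.imwrite(f"pics/{n}0.png",p[:,:,::-1])
    c=manip.get_calibration(n); print(n,c)
    for k in ("bangle","collar","pin","grip","shoulder","bar","hole","seat"):
        print(n,k,[(np.round(r["at"],3).tolist(),round(r["confidence"],2)) for r in manip.look_for(n,k)])
print(manip.current_time())
E
```

```text
pics
scene {'camera_matrix': array([[539.33522457,   0.        , 280.57205065],
       [  0.        , 539.33522457, 204.3710786 ],
       [  0.        ,   0.        ,   1.        ]]), 'R': array([[ 0.61868359,  0.78554046,  0.01252238],
       [ 0.54386587, -0.41673191, -0.7283848 ],
       [-0.56695726,  0.45745022, -0.68505384]]), 't': array([-0.36123075, -0.24767126,  1.66533174])}
scene bangle [([0.47, 0.197, 0.013], 0.8), ([0.353, 0.259, 0.01], 0.76), ([0.377, 0.109, 0.013], 0.48)]
scene collar [([0.556, -0.229, 0.017], 0.97), ([0.45, -0.198, 0.019], 0.76), ([0.584, 0.25, 0.058], 0.71)]
scene pin [([0.625, 0.249, 0.026], 0.72)]
scene grip [([0.628, 0.246, 0.021], 0.81)]
scene shoulder [([0.624, 0.244, 0.018], 0.78)]
scene bar [([0.584, 0.255, 0.061], 0.5)]
scene hole [([0.627, 0.016, 0.014], 0.96)]
scene seat [([0.63, 0.016, 0.016], 0.95)]
top {'camera_matrix': array([[466.77320919,   0.        , 283.94436428],
       [  0.        , 466.77320919, 211.05013911],
       [  0.        ,   0.        ,   1.        ]]), 'R': array([[-0.01095988, -0.99992826,  0.00483255],
       [-0.99435311,  0.01038836, -0.1056124 ],
       [ 0.10555462, -0.00596276, -0.99439563]]), 't': array([-0.00446367,  0.58716036,  1.13064047])}
top bangle [([0.351, 0.264, 0.014], 0.73), ([0.466, 0.197, 0.013], 0.72)]
top collar [([0.554, -0.222, 0.021], 0.74), ([0.446, -0.197, 0.018], 0.59), ([0.754, -0.089, 0.071], 0.27), ([0.624, 0.256, 0.024], 0.23)]
top pin [([0.625, 0.257, 0.025], 0.84)]
top grip [([0.624, 0.258, 0.024], 0.74)]
top shoulder [([0.628, 0.256, 0.021], 0.91)]
top bar [([0.58, 0.266, 0.071], 0.69), ([0.444, -0.369, 0.017], 0.53)]
top hole [([0.611, 0.029, 0.014], 0.75), ([0.443, -0.371, 0.02], 0.56)]
top seat [([0.613, 0.031, 0.016], 0.62)]
0.9
```

View pics/top0.png

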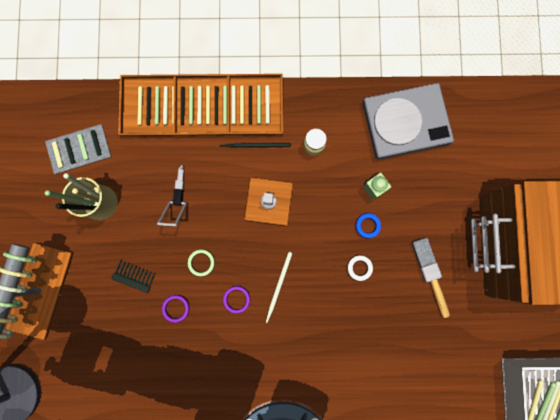

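View pics/scene0.png

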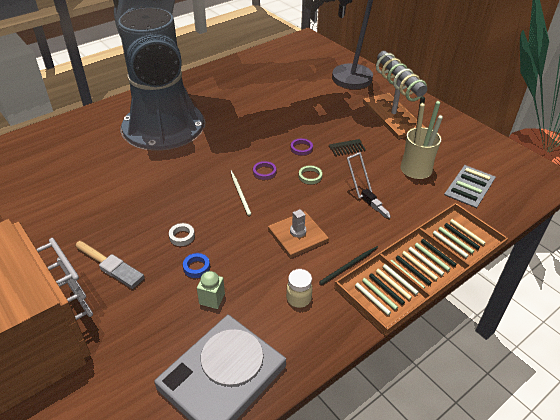

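Candidates, in top-view pixels:
- **Bangle:** green at (201,263). The purple look-alikes are at (175,309) and (237,300), and the rack rings at the left edge are not loose.
- **Collar:** silver at (360,268). The blue look-alike is at (368,225).
- **Stand:** post at (268,200).
- **Pin:** (178,195), with its tip pointing away from the robot.

I choose the green ring and the silver collar. Next I measure from both depth views and check with a crop.

```bash
cat > h.py <<'E'
from bench import manip
import cv2, numpy as np
def cloud(n,d,c=None):
    c=c or manip.get_calibration(n); K=c["camera_matrix"]
    v,u=np.mgrid[:d.shape[0],:d.shape[1]].astype(float)
    x=(u-K[0,2])/K[0,0]; y=(v-K[1,2])/K[1,1]
    if n=="wrist":
        r=np.hypot(x,y)+1e-12; s=np.tan(np.minimum(r,1.5))/r; x=x*s; y=y*s
    P=np.dstack([x*d,y*d,d])-c["t"]; W=P@c["R"]
    W[d<=0]=np.nan; return W
def circ(p):
    A=np.c_[2*p,np.ones(len(p))]; s=np.linalg.lstsq(A,(p**2).sum(1),rcond=None)[0]
    return s[:2],np.sqrt(s[2]+s[0]**2+s[1]**2)
def ring(W,p,xy,ro,zlo,zhi):
    # ring top surface points; centre from circumscribed contour
    m=(np.hypot(W[...,0]-xy[0],W[...,1]-xy[1])<ro+.02)&(W[...,2]>zlo)&(W[...,2]<zhi)
    q=W[m]; z=np.median(q[:,2]); (c,r)=cv2.minEnclosingCircle(q[:,:2].astype(np.float32))
    return np.r_[circ(q[:,:2])[0],c,r,z], np.median(p[m],0)
def down(a):
    x=np.array([0,0,-1.]); y=np.array([np.cos(a),np.sin(a),0]); return np.c_[x,y,np.cross(x,y)]
E
python3 - <<'E'
from h import *
np.set_printoptions(precision=4,suppress=True)
for n in ("scene","top"):
    f=np.load(f"pics/{n}0.npz"); p,d=f["p"],f["d"]; W=cloud(n,d); z=W[...,2]
    print(n,"bangle",*ring(W,p,(.468,.197),.033,.010,.03)); print(n,"collar",*ring(W,p,(.448,-.197),.031,.013,.03))
    near=(abs(W[...,0]-.62)<.1)&(abs(W[...,1]-.02)<.1)
    m=near&(z>.011)&(z<.021); b=cv2.minAreaRect(W[m][:,:2].astype(np.float32)); print("base",b,np.median(z[m]))
    m=near&(z>.068); q=W[m]; print("post",q.mean(0),np.median(q[:,2]),cv2.minAreaRect(q[:,:2].astype(np.float32)))
    near=(abs(W[...,0]-.64)<.1)&(abs(W[...,1]-.25)<.06)
    m=near&(z>.008)&(z<.03); q=W[m]; mu=q[:,:2].mean(0); w,V=np.linalg.eigh(np.cov((q[:,:2]-mu).T)); s=(q[:,:2]-mu)@V[:,1]
    print("pin",mu,"dir",V[:,1],np.percentile(s,[0,100]), cv2.minAreaRect(q[:,:2].astype(np.float32)))
    t=q[q[:,2]>.0205]; print("blk",t.mean(0),cv2.minAreaRect(t[:,:2].astype(np.float32)))
    m=(abs(W[...,0]-.6)<.12)&(abs(W[...,1]-.25)<.07)&(z>.075)&(z<.11); print("bar",W[m].mean(0),W[m].max(0),m.sum())
a=cv2.imread("pics/top0.png"); s=cv2.imread("pics/scene0.png")
r=lambda i,x,y,w:cv2.resize(i[y:y+w,x:x+w],(400,400),interpolation=cv2.INTER_CUBIC)
cv2.imwrite("pics/crop.png",np.hstack([r(a,140,160,160),r(s,230,130,165)]))
E
```

```text
scene bangle [0.4665 0.1949 0.465  0.1962 0.0365 0.0137] [196. 223. 171.]
scene collar [ 0.4503 -0.2019  0.4497 -0.2011  0.0329  0.0182] [244. 242. 236.]
base ((0.6187061071395874, 0.025233250111341476), (0.11222368478775024, 0.11418270319700241), 82.30858612060547) 0.01632512214758179
post [0.6202 0.024  0.0757] 0.07645581195154372 ((0.6187942624092102, 0.025507032871246338), (0.024517623707652092, 0.02532658725976944), 81.65398406982422)
pin [0.6497 0.251 ] dir [-0.9994  0.036 ] [-0.0667  0.0464] ((0.660723090171814, 0.25015464425086975), (0.04608917981386185, 0.11130966991186142), 82.17138671875)
blk [0.63   0.2538 0.0242] ((0.6318308711051941, 0.24834886193275452), (0.044319357722997665, 0.06513552367687225), 69.3957748413086)
bar [0.5618 0.2596 0.0923] [0.5765 0.2867 0.1065] 84
top bangle [0.4613 0.1997 0.4612 0.1999 0.0332 0.0136] [205. 236. 174.]
top collar [ 0.4439 -0.1968  0.4442 -0.1969  0.0311  0.0177] [243.  243.5 241. ]
base ((0.6138473153114319, 0.029359590262174606), (0.10970259457826614, 0.1104765236377716), 81.94754028320312) 0.015485367830592019
post [0.6137 0.029  0.0763] 0.0764066936987549 ((0.6131526827812195, 0.028909791260957718), (0.0217682346701622, 0.022012455388903618), 86.9482650756836)
pin [0.6434 0.2566] dir [-0.9975  0.0709] [-0.0649  0.0421] ((0.6522053480148315, 0.26441824436187744), (0.10904517769813538, 0.04375232011079788), 6.372076511383057)
blk [0.6271 0.2588 0.0238] ((0.6345571875572205, 0.25737708806991577), (0.04438229277729988, 0.06647834181785583), 85.80601501464844)
bar [0.5561 0.2641 0.0943] [0.5712 0.2873 0.1054] 86
```

View pics/crop.png

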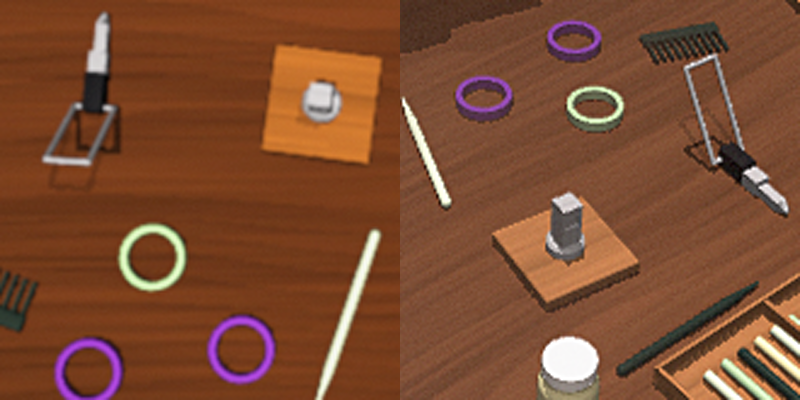

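The crop confirms the choice: the only loose green ring is at crop (152,257), the purple ones are separate, and the pin's tip points away with its loop leaning back. The two fixed cameras disagree by about 5 mm, so I refine with the wrist camera, using the same attitude over each thing.

```bash
python3 - <<'E'
from h import *
np.set_printoptions(precision=4,suppress=True)
R=down(np.radians(82)); 
q=manip.inverse_kinematics([.64,.255,.26],R); print(q, manip.inverse_kinematics([.64,.255,.26],down(np.radians(-98))))
ims=[]
for k,(x,y) in dict(pin=(.63,.256),stand=(.60,.027),bangle=(.45,.198)).items():
    manip.move_ptp([x,y,.25],R); c=manip.get_calibration("wrist"); p,d=manip.grab_frame("wrist")
    np.savez(f"pics/w_{k}.npz",p=p,d=d,**c); ims.append(p); print(k,manip.current_time(),manip.current_ee_pos(),c["t"],-c["R"].T@c["t"])
    W=cloud("wrist",d,c); z=W[...,2]; print("table",np.nanmedian(z))
    if k=="bangle": print(*ring(W,p,(.463,.198),.033,.010,.03))
    if k=="stand":
        near=(abs(W[...,0]-.616)<.08)&(abs(W[...,1]-.027)<.08); m=near&(z>.011)&(z<.021)
        print("base",cv2.minAreaRect(W[m][:,:2].astype(np.float32)),np.median(z[m]))
        m=near&(z>.07)&(z<.085);print("post",np.median(z[m]),cv2.minAreaRect(W[m][:,:2].astype(np.float32)))
print(manip.current_qpos())
cv2.imwrite("pics/w1.png",np.hstack([cv2.resize(i,(400,300)) for i in ims[:2]])[:,:,::-1])
E
```

```text
[ 0.3116  0.588   1.2124 -0.      1.3412 -1.1196] [ 0.3116  0.588   1.2124 -0.      1.3412  2.022 ]
pin 2.975 [0.6295 0.2569 0.2501] [-0.3421 -0.6033  0.2053] [0.5448 0.2692 0.3924]
table 0.0003620299230386137
stand 3.9417 [0.6003 0.0284 0.25  ] [-0.1117 -0.606   0.204 ] [0.5156 0.0403 0.3924]
table 0.00025014078144475487
base ((0.6160041689872742, 0.028632961213588715), (0.11075971275568008, 0.10927627235651016), 81.98284149169922) 0.015719212970191385
post 0.07676491325221801 ((0.6164582371711731, 0.028805788606405258), (0.020634666085243225, 0.021872058510780334), 81.73651885986328)
bangle 4.9 [0.451  0.1975 0.25  ] [-0.2591 -0.4439  0.2606] [0.366  0.2102 0.3924]
table 0.0001678908872861865
[0.4632 0.1996 0.4635 0.1993 0.0331 0.0136] [208. 227. 192.]
[ 0.3183  0.2249  1.774  -0.0002  1.1422 -1.112 ]
```

View pics/w1.png

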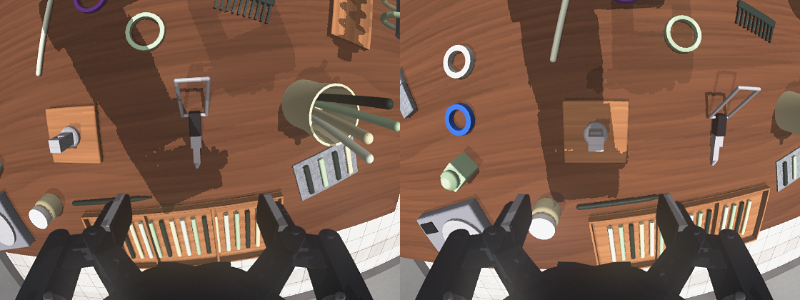

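Stand (0.616, 0.0287), yaw −8°. Bangle (0.4633, 0.1995). Next I grasp the bangle and re-measure it in the hand above the stand.

```bash
python3 - <<'E'
from h import *
np.set_printoptions(precision=4,suppress=True)
f=np.load("pics/w_bangle.npz"); W=cloud("wrist",f["d"],f); m=(abs(W[...,0]-.451)<.04)&(abs(W[...,1]-.1975)<.07)&(W[...,2]>.15); q=W[m]
if len(q): print("fingertip min z",q[:,2].min()-.25, q.min(0),q.max(0))
f=np.load("pics/w_pin.npz"); W=cloud("wrist",f["d"],f); z=W[...,2]; near=(abs(W[...,0]-.64)<.09)&(abs(W[...,1]-.255)<.05)
for lo,hi in((.0145,.0205),(.021,.028)):
    q=W[near&(z>lo)&(z<hi)]; print("pin",lo,len(q),q.mean(0),cv2.minAreaRect(q[:,:2].astype(np.float32)))
R=down(np.radians(82)); b=np.array([.4633,.1995])
manip.move_l([*b,.04],R,.2); manip.dwell(.2); print(manip.current_ee_pos()); manip.move_l([*b,-.004],R,.06); print(manip.current_ee_pos(),manip.current_force())
manip.set_gripper(0.6,30); print(manip.current_grip_width(),manip.current_force())
manip.move_l([*b,.12],R,.2); manip.move_ptp([.6162,.0287,.16],R); manip.dwell(.2)
c=manip.get_calibration("wrist"); p,d=manip.grab_frame("wrist"); e=manip.current_ee_pos(); print(e,manip.current_grip_width())
W=cloud("wrist",d,c); z=W[...,2]
m=(np.hypot(W[...,0]-e[0],W[...,1]-e[1])<.05)&(z>.165)&(z<.19)&(p[...,1]>p[...,0].astype(int)+8); q=W[m]; print(len(q))
if len(q): print(circ(q[:,:2]),np.median(z[m]),cv2.minEnclosingCircle(q[:,:2].astype(np.float32)))
cv2.imwrite("pics/w2.png",p[:,:,::-1]); print(manip.current_time())
E
```

```text
fingertip min z 0.012645900404024135 [0.4263 0.1275 0.2626] [0.4716 0.2675 0.358 ]
pin 0.0145 289 [0.6542 0.2567 0.0178] ((0.6409311890602112, 0.25790905952453613), (0.04475951939821243, 0.06258934736251831), 85.63822937011719)
pin 0.021 604 [0.6281 0.2586 0.0237] ((0.6278969049453735, 0.25800344347953796), (0.04507721588015556, 0.04466217756271362), 83.79125213623047)
[0.4637 0.1996 0.0407]
[ 0.4635  0.1996 -0.0038] [-0.5353  0.2668 -0.3853]
0.7655653856858635 [-1.7828 -0.9231  9.7068]
[0.6158 0.0298 0.1599] 0.7620658384415439
6262
(array([0.6141, 0.0306]), np.float64(0.028785072080831763)) 0.1762295387413208 ((0.615684449672699, 0.029650678858160973), 0.033517178148031235)
9.4667
```

View pics/w2.png

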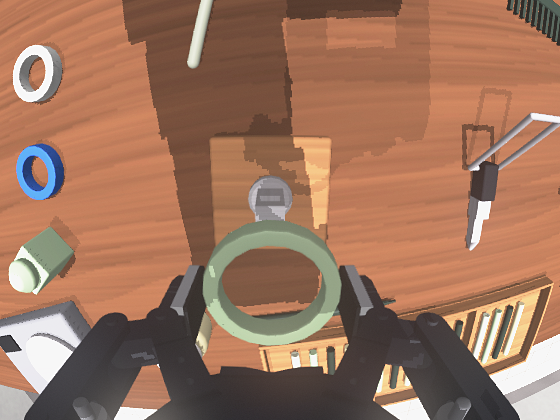

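The bangle is held level and centred to within 1 mm. I lower it with a force check.

```bash
cat >> h.py <<'E'
def goto(x,y,z,R,v=.15):
    "line, then one correction for steady-state error"
    manip.move_l([x,y,z],R,v); manip.dwell(.1); e=np.array(manip.current_ee_pos()); t=np.array([x,y,z]); 
    if np.linalg.norm((t-e)[:2])>.0006: manip.move_l(t+(t-e),R,.05)
def lower(x,y,z0,z1,R,lim=4,step=.001):
    f0=manip.current_force()[2]; off=np.array([x,y])-np.array(manip.current_ee_pos())[:2]
    z=z0
    while z>z1:
        z-=step; manip.move_l([x+off[0],y+off[1],z],R,.03); f=manip.current_force()[2]-f0
        if f>lim: break
    return z,f
E
python3 - <<'E'
from h import *
np.set_printoptions(precision=4,suppress=True)
R=down(np.radians(82)); x,y=.6162,.0287
goto(x,y,.085,R,.2); print(manip.current_ee_pos())
manip.move_l([x-.0000,y-.001,.018],R,.08); print(manip.current_ee_pos(),manip.current_force())
print(lower(x,y-.001,.018,.0095,R),manip.current_ee_pos(),manip.current_force())
manip.set_gripper(1.0); print(manip.current_force()); manip.move_l([x,y,.14],R,.2)
# collar hover
manip.move_ptp([.435,-.199,.25],R); manip.dwell(.1); c=manip.get_calibration("wrist"); p,d=manip.grab_frame("wrist"); W=cloud("wrist",d,c)
print("collar",*ring(W,p,(.447,-.199),.031,.012,.03))
p,d=manip.grab_frame("top"); W=cloud("top",d); print("bangle top",*ring(W,p,(.614,.029),.033,.024,.036))
p2,d=manip.grab_frame("scene")
r=lambda i,x,y,w:cv2.resize(i[y:y+w,x:x+w],(400,400),interpolation=cv2.INTER_CUBIC)
cv2.imwrite("pics/b.png",np.hstack([r(p,225,160,90),r(p2,250,185,100)])[:,:,::-1]); print(manip.current_time())
E
```

```text
[0.6154 0.0286 0.0839]
[0.6166 0.0277 0.0185] [ 0.3577  0.1719 -0.9764]
(0.011999999999999993, np.float64(11.80764353368312)) [0.616  0.0277 0.0129] [-4.4227 -0.6293 10.8313]
[0.5213 0.3914 0.5021]
collar [ 0.4456 -0.1979  0.446  -0.1982  0.0312  0.0176] [222. 220. 219.]
bangle top [0.6143 0.0285 0.6134 0.0287 0.033  0.029 ] [195. 217. 171.]
15.375
```

View pics/b.png

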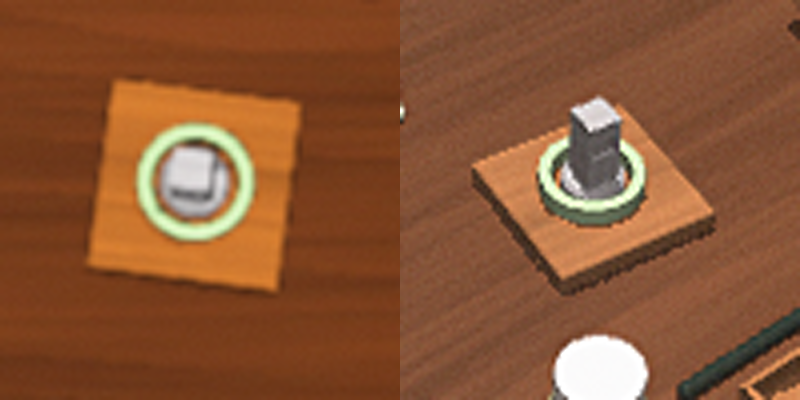

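The bangle lies flat around the boss (pixel (195,180) in the left crop), with its top at 29 mm. Now the silver collar, and then a closer look at the pin.

```bash
python3 - <<'E'
from h import *
np.set_printoptions(precision=4,suppress=True)
R=down(np.radians(82)); x,y=.4459,-.1981
manip.move_l([x,y,.04],R,.25); manip.dwell(.1); manip.move_l([x,y,0],R,.06)
manip.set_gripper(0.5,40); print(manip.current_ee_pos(),manip.current_grip_width(),manip.current_force())
manip.move_l([x,y,.13],R,.25)
x,y=.6162,.0287
manip.move_ptp([x,y,.16],R); manip.dwell(.1); goto(x,y,.105,R,.2)
c=manip.get_calibration("wrist"); p,d=manip.grab_frame("wrist"); e=np.array(manip.current_ee_pos()); print(e,manip.current_grip_width())
W=cloud("wrist",d,c); m=(np.hypot(W[...,0]-e[0],W[...,1]-e[1])<.036)&(W[...,2]>e[2]+.01)&(W[...,2]<e[2]+.027)&(p.min(2)>150); q=W[m]
print(len(q)); k,_=cv2.minEnclosingCircle(q[:,:2].astype(np.float32)) if len(q) else (e[:2],0); print(k,_,np.median(q[:,2]))
manip.move_l([x,y,.036],R,.08); print(manip.current_ee_pos(),manip.current_force())
print(lower(x,y,.036,.0275,R),manip.current_ee_pos(),manip.current_force())
manip.set_gripper(1.0); manip.move_l([x,y,.15],R,.25)
manip.move_ptp([.62,.2575,.23],R); manip.dwell(.1)
c=manip.get_calibration("wrist"); p,d=manip.grab_frame("wrist"); np.savez("pics/w_pin2.npz",p=p,d=d,**c)
W=cloud("wrist",d,c);z=W[...,2]; near=(abs(W[...,0]-.64)<.09)&(abs(W[...,1]-.255)<.05)
q=W[near&(z>.021)&(z<.028)&(p.max(2)<90)]; print("blk",len(q),q.mean(0),cv2.minAreaRect(q[:,:2].astype(np.float32)))
q=W[near&(z>.010)&(z<.0195)&(W[...,0]>.63)]; r=cv2.minAreaRect(q[:,:2].astype(np.float32)); l=cv2.fitLine(q[:,:2].astype(np.float32),cv2.DIST_HUBER,0,.01,.01).ravel(); print("shank",len(q),r,l,q[:,0].max(),q[np.argmax(q[:,0])])
pt,dt=manip.grab_frame("top"); W=cloud("top",dt); print("collar top",*ring(W,pt,(.614,.029),.031,.04,.056))
ps,_=manip.grab_frame("scene")
g=lambda i,x,y,w:cv2.resize(i[y:y+w,x:x+w],(400,400),interpolation=cv2.INTER_CUBIC)
cv2.imwrite("pics/c.png",np.hstack([g(ps,250,185,100),g(p,180,60,200)])[:,:,::-1]); print(manip.current_time())
E
```

```text
[ 0.4461 -0.1983  0.0008] 0.7067880049346563 [-2.6887  0.3261 10.2797]
[0.6155 0.029  0.1039] 0.7029615956617628
6051
(0.6156189441680908, 0.0287406574934721) 0.03115864284336567 0.12069026453882943
[0.6166 0.0287 0.0365] [ 0.2221  0.1266 -1.3143]
(0.029999999999999992, np.float64(10.926803782465665)) [0.616  0.0287 0.0309] [-4.1188 -0.1695  9.6125]
blk 623 [0.629  0.2584 0.0237] ((0.6263347268104553, 0.25261059403419495), (0.03224567696452141, 0.04575694724917412), 86.42823791503906)
shank 495 ((0.6797264814376831, 0.2533833384513855), (0.017396768555045128, 0.057083409279584885), 82.58543395996094) [ 0.9961 -0.0885  0.6748  0.2548] 0.7085528458444037 [0.7086 0.255  0.0106]
collar top [0.6135 0.0295 0.6136 0.0295 0.031  0.0473] [241.  241.5 238. ]
25.0583
```

View pics/c.png

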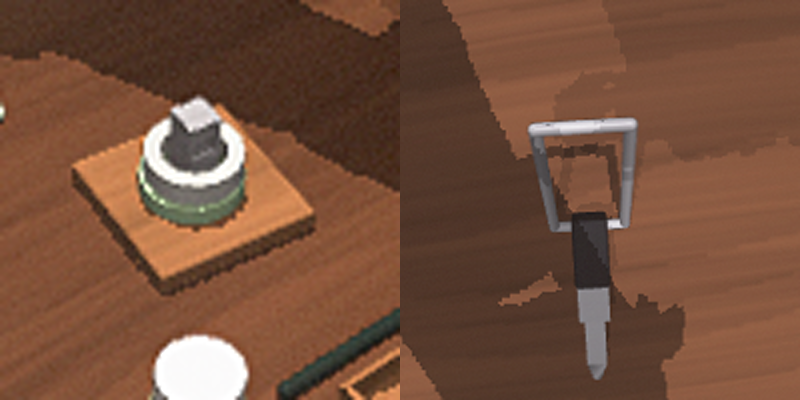

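The collar sits flat on the bangle, its top at about 47.5 mm. Next I grasp the pin with the wrist camera turned to the far side, away from the loop, then measure shank against post in one image.

```bash
python3 - <<'E'
from h import *
np.set_printoptions(precision=4,suppress=True)
a=np.radians(-5.2); u=np.array([np.cos(a),np.sin(a)]); Rp=down(a-np.pi/2); g=np.array([.6285,.2585])+.007*u
manip.move_ptp([*g,.15],Rp); manip.dwell(.1); manip.move_l([*g,.004],Rp,.1); manip.dwell(.1); zg=manip.current_ee_pos()[2]
manip.set_gripper(0.0,80); w=manip.current_grip_width(); e=manip.current_ee_pos(); print("zg",zg,e,w,w*85,manip.current_force())
f0=manip.current_force(); manip.move_l([*g,.15],Rp,.2)
S=np.array([.6162,.0287]); a=np.radians(-8); u=np.array([np.cos(a),np.sin(a)]); v=np.array([-u[1],u[0]]); R=down(a-np.pi/2)
t=S-.107*u; manip.move_ptp([*t,.15],R); goto(*t,.052+zg,R,.15); manip.dwell(.1)
c=manip.get_calibration("wrist"); p,d=manip.grab_frame("wrist"); np.savez("pics/w_ins.npz",p=p,d=d,**c); e=np.array(manip.current_ee_pos()); print("tcp",e,"loc",(e[:2]-S)@u,(e[:2]-S)@v,manip.current_time(),manip.current_force())
W=cloud("wrist",d,c); X=(W[...,:2]-S)@u; Y=(W[...,:2]-S)@v; z=W[...,2]
for n,m in dict(post=(abs(X)<.016)&(abs(Y)<.02)&(z>.07),collar=(np.hypot(X,Y)<.035)&(z>.043)&(z<.053),shank=(X>-.065)&(X<-.037)&(abs(Y)<.02)&(z>.054)&(z<.075),shoulder=(X>-.084)&(X<-.071)&(abs(Y)<.02)&(z>.06)&(z<.08),tip=(X>-.05)&(X<-.014)&(abs(Y)<.01)&(z>.052)).items():
    if m.sum(): print(n,m.sum(),"X",X[m].min(),X[m].max(),"Y",Y[m].min(),Y[m].max(),Y[m].mean(),"z",np.median(z[m]),z[m].min(),z[m].max())
ps,_=manip.grab_frame("scene"); g=lambda i,x,y,w:cv2.resize(i[y:y+w,x:x+w],(400,400),interpolation=cv2.INTER_CUBIC)
cv2.imwrite("pics/d.png",np.hstack([g(ps,200,100,200),cv2.resize(p,(400,300),interpolation=cv2.INTER_AREA) if 0 else cv2.copyMakeBorder(cv2.resize(p,(400,300)),0,100,0,0,cv2.BORDER_CONSTANT)])[:,:,::-1])
E
```

```text
zg 0.004542823620566707 [0.6357 0.2579 0.0043] 0.2130251648745652 18.107139014338042 [-1.0764  0.1846  3.2491]
tcp [0.5096 0.0434 0.0557] loc -0.10763018009372341 -0.0002449842071063305 33.225 [-0.4021 -0.098  -2.0529]
post 3492 X -0.010870760905798868 0.011402257278662713 Y -0.010890590767073544 0.011272224479881389 0.00016788106897079063 z 0.07669740547539944 0.07047320758210876 0.07948865573605748
collar 7142 X -0.030122876990430713 0.025521414504356563 Y -0.03037554577771906 0.030791241055579906 0.00026984234719006365 z 0.047602161446889515 0.04303372982765255 0.0529400186173904
shank 1815 X -0.06497983116673872 -0.03701025029289532 Y -0.00577052675639092 0.006342954994566597 0.0002159030411357261 z 0.06318834308955103 0.057539615355984244 0.06522076340554783
shoulder 1367 X -0.08399588550327008 -0.07100833131198084 Y -0.008848372703293398 0.009236036033253587 0.00016114826709769415 z 0.0690932491926939 0.06003230704904631 0.07150789554579036
tip 1173 X -0.049993029084244966 -0.029047903420482513 Y -0.005742630852584204 0.006342954994566597 0.00028760905913649765 z 0.06272584119956652 0.057539615355984244 0.06490646728880645
```

View pics/d.png

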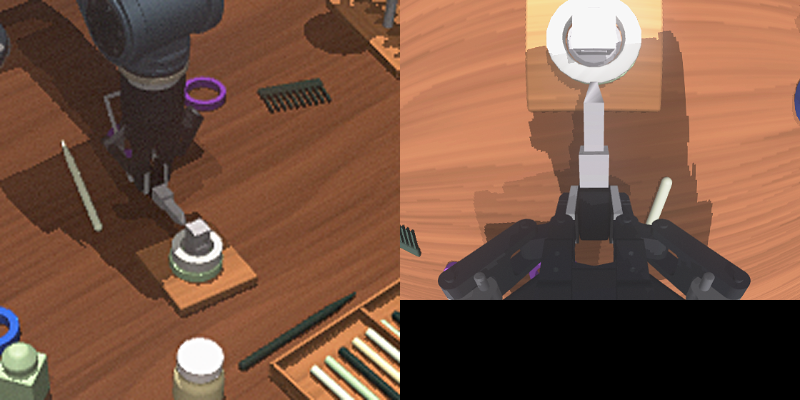

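Lateral alignment is within 0.3 mm and the pin is held level. I insert it with force monitoring.

```bash
python3 - <<'E'
from h import *
np.set_printoptions(precision=4,suppress=True)
S=np.array([.6162,.0287]); a=np.radians(-8); u=np.array([np.cos(a),np.sin(a)]); v=np.array([-u[1],u[0]]); R=down(a-np.pi/2)
loc=lambda:((np.array(manip.current_ee_pos())[:2]-S)@u,(np.array(manip.current_ee_pos())[:2]-S)@v,manip.current_ee_pos()[2])
f0=np.array(manip.current_force()); z=.0569; s=-.1076; 
def F():
    f=np.array(manip.current_force())-f0; return np.array([f[:2]@u,f[:2]@v,f[2]])
def to(s,sp): manip.move_l([*(S+s*u),z],R,sp)
ok=True
for s in list(np.arange(-.100,-.053,.006)):
    to(s,.05); f=F(); print(np.round(s,4),f,np.round(loc(),4))
    if f[0]<-8 or abs(f[1])>12 or abs(f[2])>12: ok=False; break
while ok and s<-.040:
    s+=.001; to(s,.03); f=F()
    if f[0]<-9: break
print(s,f,loc(),ok,manip.current_time())
E
```

```text
-0.1 [-0.3433  0.9109 -1.5767] [-0.0996 -0.      0.0569]
-0.094 [-0.2608  0.1302 -1.3577] [-0.0937 -0.      0.0569]
-0.088 [-0.7419 -0.1898 -0.6888] [-0.0877 -0.      0.0569]
-0.082 [ 0.0629 -0.0536 -0.3944] [-0.0817 -0.      0.0569]
-0.076 [-1.2005 -0.3684 -1.3739] [-0.0757 -0.      0.0569]
-0.07 [-0.3392  0.2466 -1.0673] [-0.0697 -0.      0.0569]
-0.064 [-0.0399 -0.2551 -1.9069] [-0.0637 -0.      0.0569]
-0.058 [-1.1529 -0.1357 -0.834 ] [-0.0577 -0.      0.0569]
-0.04499999999999996 [-9.9892  0.1608  4.1359] (np.float64(-0.04702137100673822), np.float64(-3.125292887637757e-05), np.float64(0.056432580916550984)) True 38.7
```

The shoulder is against the post: contact at 10 N, within 1 mm of the expected depth. I release, back off behind the loop and measure the bar.

```bash
python3 - <<'E'
from h import *
np.set_printoptions(precision=4,suppress=True)
S=np.array([.6162,.0287]); a=np.radians(-8); u=np.array([np.cos(a),np.sin(a)]); v=np.array([-u[1],u[0]]); R=down(a-np.pi/2)
P=lambda s,z:[*(S+s*u),z]
manip.move_l(P(-.0465,.0564),R,.03); manip.set_gripper(1.0); manip.move_l(P(-.0465,.27),R,.25); manip.move_l(P(-.175,.27),R,.25); manip.set_gripper(0.0,30); manip.dwell(.1)
def rep(n):
    c=manip.get_calibration(n); p,d=manip.grab_frame(n); W=cloud(n,d,c); X=(W[...,:2]-S)@u; Y=(W[...,:2]-S)@v; z=W[...,2]
    for k,m in dict(bar=(abs(Y)<.03)&(X>-.17)&(X<-.09)&(z>.115)&(z<.18),legs=(abs(Y)<.03)&(X>-.17)&(X<-.05)&(z>.085)&(z<.18),shoulder=(X>-.031)&(X<-.010)&(abs(Y)<.01)&(z>.06)&(z<.0765),block=(X>-.07)&(X<-.036)&(abs(Y)<.009)&(z>.06)&(z<.085),tip=(X>.012)&(X<.045)&(abs(Y)<.01)&(z>.05)&(z<.075)).items():
        if m.sum(): print(n,k,m.sum(),"X",X[m].min(),X[m].max(),"Y",Y[m].mean(),"z",np.median(z[m]),z[m].min(),z[m].max())
    return p
p=rep("wrist"); rep("top"); ps=rep("scene"); print(manip.current_time(),manip.current_ee_pos(),manip.current_grip_width())
g=lambda i,x,y,w:cv2.resize(i[y:y+w,x:x+w],(400,400),interpolation=cv2.INTER_CUBIC)
cv2.imwrite("pics/e.png",np.hstack([g(ps,220,120,150),cv2.copyMakeBorder(cv2.resize(p,(400,300)),0,100,0,0,cv2.BORDER_CONSTANT)])[:,:,::-1])
E
```

```text
wrist bar 669 X -0.14079442499717187 -0.11650837137436446 Y 0.00023992563172878876 z 0.13629823236092706 0.11515166373166313 0.1401155405088707
wrist legs 1010 X -0.14079442499717187 -0.09095282244806632 Y -9.655143503131699e-05 z 0.12664971779131004 0.08500575093187095 0.1401155405088707
wrist shoulder 359 X -0.030997582507394553 -0.010051563571991582 Y 0.0003450255381493424 z 0.06746167015314555 0.060340456736218684 0.07649731721827682
wrist block 589 X -0.0699743080340989 -0.036025052170168444 Y 0.00010087269877044871 z 0.07005901501034523 0.06656378490471938 0.07319293530141371
wrist tip 52 X 0.014948808186793137 0.020714249842539063 Y 0.0004731510608949657 z 0.06567527621363149 0.06317495456274826 0.06742968885381909
top bar 4 X -0.12148634475885767 -0.11693751425064206 Y 0.019805233986844344 z 0.11551714736085082 0.11535434608640928 0.1167060397150321
top legs 57 X -0.12201397960393964 -0.09178792690392135 Y 0.001887028905392571 z 0.09979095636537486 0.08529089392105615 0.1167060397150321
top shoulder 61 X -0.030728675142983213 -0.01106757286014127 Y 0.0006110013804879184 z 0.0
[... 417 characters left out ...]
9026764 z 0.13372715447820205 0.1152418627643139 0.14192281207447924
scene legs 173 X -0.14200683204900527 -0.08655257658146945 Y -0.0034577802093550838 z 0.11957147846074358 0.08539501413549556 0.14192281207447924
scene shoulder 25 X -0.03059969840877953 -0.015333577420046556 Y -0.0025331453279031396 z 0.06814527163069747 0.06472261953801495 0.07322787911775537
scene block 57 X -0.06989265397723274 -0.03609047589645473 Y -0.001216156028793375 z 0.07067111231689858 0.06631268173844075 0.07331514263482855
scene tip 59 X 0.012056091827258843 0.03360754466657179 Y -0.002407181450932914 z 0.06422478934810433 0.05018048535422818 0.07417278934474043
42.3 [0.4429 0.0531 0.27  ] 0.003413512251355978
```

View pics/e.png

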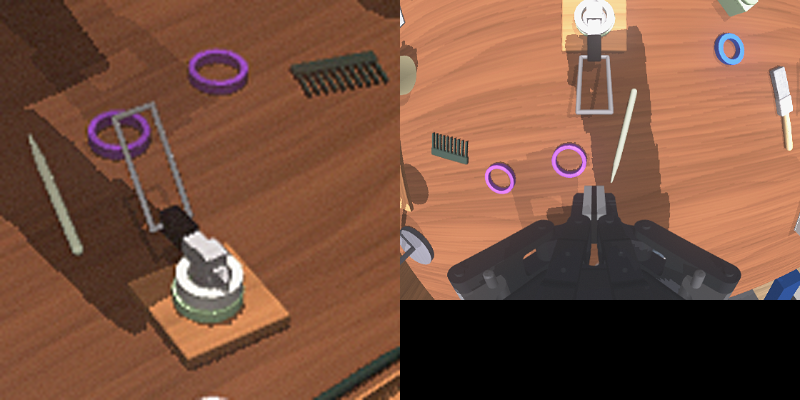

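The pin is through the hole, sagging about 6° at its tail. The bar is at 138 mm behind the post axis and 137 mm high, centred. I push it over along its arc.

```bash
python3 - <<'E'
from h import *
np.set_printoptions(precision=4,suppress=True)
S=np.array([.6162,.0287]); a=np.radians(-8); u=np.array([np.cos(a),np.sin(a)]); v=np.array([-u[1],u[0]]); R=down(a-np.pi/2)
P=lambda s,z:[*(S+s*u),z]
manip.move_l(P(-.178,.125),R,.2); manip.dwell(.1); f0=np.array(manip.current_force()); print(manip.current_ee_pos())
for ph in np.radians(range(49,126,7)):
    manip.move_l(P(-.067-.108*np.cos(ph)-.014,.0555+.108*np.sin(ph)-.012),R,.06)
    f=np.array(manip.current_force())-f0; print(round(np.degrees(ph)),f)
    if np.abs(f).max()>12: break
manip.dwell(.3); manip.move_l(P(-.06,.20),R,.2); manip.move_l(P(-.16,.27),R,.25); manip.dwell(.3)
def rep(n):
    c=manip.get_calibration(n); p,d=manip.grab_frame(n); W=cloud(n,d,c); X=(W[...,:2]-S)@u; Y=(W[...,:2]-S)@v; z=W[...,2]
    for k,m in dict(legs=(abs(abs(Y)-.02)<.004)&(X>-.055)&(X<.05)&(z>.0535)&(z<.2),bar=(abs(Y)<.022)&(X>.036)&(X<.065)&(z>.03),shoulder=(X>-.031)&(X<-.010)&(abs(Y)<.01)&(z>.06)&(z<.0765),block=(X>-.07)&(X<-.036)&(abs(Y)<.009)&(z>.06)&(z<.09)).items():
        if m.sum():
            print(n,k,m.sum(),"X",X[m].min(),X[m].max(),"Y",Y[m].mean(),"z",np.median(z[m]),z[m].min(),z[m].max())
            if k!="bar": print("   slope deg",np.degrees(np.arctan(np.polyfit(X[m],z[m],1)[0])))
    return p
p=rep("wrist"); pt=rep("top"); ps=rep("scene"); print(manip.current_time())
g=lambda i,x,y,w:cv2.resize(i[y:y+w,x:x+w],(400,400),interpolation=cv2.INTER_CUBIC)
cv2.imwrite("pics/f.png",np.hstack([g(ps,245,165,110),g(pt,220,150,100)])[:,:,::-1])
E
```

```text
[0.4406 0.0535 0.1261]
49 [-0.5629  0.6298  1.5353]
56 [-0.1379  0.5675  0.8483]
63 [0.9049 0.0583 0.5716]
70 [0.1156 0.3468 0.1876]
77 [ 0.6681 -0.0442  1.0826]
84 [ 0.5847 -0.3154  1.3305]
91 [ 0.9174 -0.1715  0.8858]
98 [-0.045  -0.1631  0.1264]
105 [0.7374 0.2784 1.0576]
112 [-0.2766  0.2066  1.0097]
119 [-0.0165  0.4508  0.8285]
wrist legs 927 X -0.054353501971668904 0.035139178447306546 Y 0.0004061136411808695 z 0.06273285227352704 0.055948127274114724 0.06969136016323205
   slope deg 5.383846453770026
wrist shoulder 352 X -0.030480872902387414 -0.010034906677129802 Y 0.0003694663563683516 z 0.06765889601413386 0.06171563238087355 0.07644132834422196
   slope deg 9.096473031864145
wrist block 590 X -0.06980904255630536 -0.036088989319485315 Y -1.632381824413168e-05 z 0.0703529411017354 0.0663811421743928 0.07355908669755243
   slope deg 5.79580475644139
top legs 195 X -0.054270759485834506 0.03900506739495162 Y 0.0006490116175992662 z 0.06362017153867595 0.054588214884313514 0.0736855543361868
   slope deg 5.444177571592435
top bar 28 X 0.03601995053117831 0.04078944684266956 Y
[... 421 characters left out ...]
 2.4557986999044674
scene legs 106 X -0.054967929296090914 0.04694262614656561 Y -0.002788806168663721 z 0.06408554083010212 0.05518129920148984 0.07152104514631764
   slope deg 5.48282874629541
scene bar 43 X 0.03669966582358945 0.04690247141207328 Y 0.00022328216250865434 z 0.0680745695021219 0.06198015232448281 0.07190483551263427
scene shoulder 26 X -0.03084337329522473 -0.010387534080451908 Y -0.0020653725063017898 z 0.06828903832954632 0.060334569016186605 0.07630875889023155
   slope deg 15.363540151843734
scene block 59 X -0.069661468512543 -0.03618951326870938 Y -0.0009943345097766312 z 0.07056169232795997 0.0671025825546206 0.07673018033103467
   slope deg 2.460398717035479
49.4167
```

View pics/f.png

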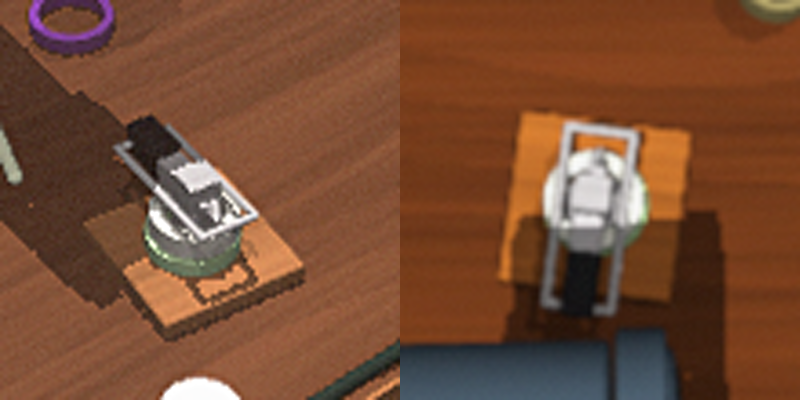

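The loop lies parallel to the pin (5.4° against 5.8° of sag), with its bar about 52 mm beyond the shoulder, so it is fully closed. The arm is clear, so I hand in.

```bash
python3 -c "
from bench import manip
manip.sign_off(); print(manip.current_time())"
```

```text
the job is handed in; nothing more can be done
the job is handed in; nothing more can be done
```

The stand is locked as asked, and I handed the job in at about 49.4 s of the 72 s allowed. The sign-off reports no verdict.

- **Rings:** I set the green jade bangle down on the base under force control; it lay flat with its top at 29 mm. The silver collar went on top of it, also flat, with its top at about 47.5 mm. I left the purple and blue look-alikes alone.
- **Pin:** I pushed it in from the robot's side, loop upwards, until the shoulder met the post at about 10 N.
- **Loop:** I pushed it over the post's end. My last check found its legs at 5.4° against 5.8° for the block, so it is shut. Its bar is about 52 mm beyond the shoulder, as expected.

**What disagreed:** the two fixed cameras differed by about 5 mm, so I relied on the wrist camera for positions. The last slope fits also scattered: the fixed cameras gave 2.5° for the block, and the shoulder fits of 9–16° were unreliable. The pin sags about 5–6° at its tail, slightly more than "a few degrees". I did not separately re-measure the bangle and collar after locking; the last picture shows them in place. I did not check the bystanders at the end, but there was no sign of contact with any of them.

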